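# Clamp a dice stick in the sawing board

## Task

Load the square wooden stick into the sawing board for cutting the next die: lay it flat along the wooden fence, push its end firmly but gently home against the screw of the end stop and let go of it there. Then throw the handle of the open toggle clamp down until it snaps past dead centre and the rubber foot holds the stick. Do not jam the stick into the stop or bear down hard on the handle, and leave the two dice, the cup and the abacus where they are.

Things in the scene. Friction and masses are not known exactly. Their poses are not given: they have to be found in the camera images.
- jig: Plywood sawing board, fixed on the desk, 250 (x) x 260 (y) x 18 mm. Origin: centre of its underside, at desk height; z up, y towards the end stop, x from the loading side to the clamp's side. 'Board' values below are in this frame, mm. Seated, the stick lies parallel to y, axis at board x -60, z 30, its free end some 80 past the fence on the -y side, on bare board with finger room on both sides.
- fence: Wooden strip on the board, 20 wide, 14 high; origin on the board top, straight above the board's origin, axes as the board's. Its face, which looks to -x, is at board x -48 and runs from y -25 to 88 (3 mm saw slot at y 68). Rigid.
- stick_center (a point): Centre of the loose square hardwood stick, 24 x 24 x 200 mm, about 80 g; its length lies along this frame's y. Both ends and all four sides are alike. It starts flat on the bare desk (centre 12 mm up), to the right of the board.
- stop: End stop: rigid upright steel angle fixed on the board, 40 mm wide, 30 high, with an adjustable screw whose flat 14 mm round end, which looks to -y on the line of the seated stick's axis, the stick's end must touch. The screw's setting is not measured: its end stands 8 to 20 mm out from the angle's -y face (board y 109). Origin on the board top at board x -60, y 111, axes as the board's.
- clamp: Chromed hold-down toggle clamp screwed to the board behind the fence, about 40 mm wide, in the plane board y 35. Origin under its front pivot, on the board top, at board x -5; axes as the board's. Base from board x -15 to 57, 42 high. Open, it reaches 180 mm above the desk, its arm upright, no part farther to -x than board x -30, so the stick can be laid in from above.
- handle_grip (a point): Point on the axis of the handle's black sleeve (round bar, 16 mm thick, 80 long), 27 mm short of its free end. This frame's x points to the free end, y is the hinge axis. Open, the handle leans 65 degrees up from level, free end up and to +x; push it over to +x and down on its upper, loading-side surface. Dead centre is at about 8 degrees; shut, it lies at about 2 degrees on a rigid stop.
- clamp_handle: The whole handle; its origin is its pivot on the moving arm, 105 mm from the grip point. As it closes, the grip point runs in the plane board y 35 through these board x, z (and handle angles): 57, 149 (65 deg); 67, 146 (58); 77, 142 (50); 86, 135 (42); 92, 123 (31); 95, 108 (21: the foot meets the stick); 99, 84 (8: dead centre); 101, 74 (2: shut).
- clamp_foot: Rubber foot on the clamp arm's spring-loaded spindle, 17 mm wide; origin in its pressing face. Clamped, it bears on the stick at board x -60, y 35 with some 25 N. Pushed at the grip point, the handle takes 1 to 3 N until the foot meets the stick, then rises to 5 to 9 N (it varies) and falls away to nothing at dead centre; just past it, it snaps shut by itself. Let go before that, it springs back.
- die_a_center (a point): Centre of a loose wooden die, a 25 mm cube; leave it alone.
- die_b_center (a point): Centre of the other loose wooden die, a 25 mm cube; leave it alone.
- cup: Loose plastic cup standing upright, 74 mm across the mouth, 85 mm high; origin at the centre of its underside; leave it alone.
- abacus: Loose plastic abacus frame lying flat, 210 (along its x) x 120 x 16 mm; origin at the centre of its underside; leave it alone.
There are look-alikes about, which are no part of the job. Of the things shaped like the part that bears stick_center, the wooden one is meant.

How it is judged:
By the outcome, as a careful person would: the job done as asked, in the order asked, and still so for the second after the job is handed in, with the robot touching nothing.
It also fails if it takes over 58 s, if anything falls off the work surface, if the arm or the gripper's body presses on something with over 40 N, if the wrist force passes 120 N, or if a joint passes its speed limit or range.

## Robot

A 6-joint arm with a two-finger parallel gripper is mounted at the origin on the work surface. World frame = base frame: x ahead of the robot, y to its left, z up, the work surface at z = 0. Lengths are in m, angles in rad, forces in N, time in s.
With the tool pointing down it reaches from about 0.225 to 0.875 m from the base axis. Payload 3.4 kg.
Tool frame: the origin (TCP) lies at the very end of the fingers, on their centre line; the grasp point (between the pads) lies 19 mm behind it; z points along the fingers, y is the direction in which the jaws open and shut (so a half turn about z gives the same grasp; the last joint's range is limited). The gripper opens to 85 mm and grips with 20 to 120 N. Pads are 22 mm wide; open, the fingers measure 114 mm over their backs; the gripper's body (76 mm by 85 mm) begins 54 mm behind the grasp point. The pads swing forward as they close: fully open they stand 13 mm farther back than shut.
Start: joints at [1.128, 0.276, 1.505, -0, 1.361, -0.121], TCP at [0.182, 0.546, 0.231] pointing down, gripper open.
Joint ranges: [-2.89, 2.89], [-0.75, 2.08], [0.22, 2.7], [-1.18, 4.32], [0.11, 2.71], [-2.7, 2.7]. Speed limits (rad/s): [2.57, 2.57, 3.14, 3.14, 3.14, 3.14].

## Interface

Orientations are given as a unit quaternion [w, x, y, z].
In Python, from rig import manip gives the robot as it stands. The module is installed in compiled form; this text tells all that it offers.
- The arm moves only by the tool carry_out, never from a script. Its argument "moves" is one flat list of numbers, 5 for each row, row after row: the opening in per cent of the stroke, from 0 (shut) to 100 (fully open), then the shift along the world's x, y, z in cm, then the turn about the world's z in rad. A call has exactly 10 rows; each row shifts and turns the commanded pose from where the row before left it; what a row does not reach is not made up. A row lasts 1/10 s, in which the tool goes at most 50 mm and 8.59 degrees, less where a joint would pass 70% of its speed; a pose out of reach is approached as far as the arm can. A call is refused whole if a number of a shift passes 5 or a number of a turn 0.15, either way. A call with a gripper value outside its range is refused whole. The fingers move at their own pace and stop on an object; "squeeze" is the grip in N (left out, the last holds). Time passes only in rows, so rows that do not move let the fingers close, or fill a call up. It gives the time, the measured TCP pose, the force and the opening at its end, in the units of the state.
- manip.get_state(): the state, without advancing time (a new reading comes with each control period).
- manip.get_image(name): name is "scene" or "top" or "wrist"; returns the picture (400x640x3 uint8, red, green, blue); there is no depth.
- manip.camera_info(name): a dict with "fov_y" (degrees; the focal length in pixels is half the picture's height over the tangent of half this angle, whatever the lens; pixels are square), "cx", "cy" (the principal point, pixels), "rvec" (rotation vector, rad) and "tvec" (3), from world to camera coordinates, as OpenCV has them; the wrist camera has in their place "hand_eye" (4x4, takes a point from camera to tool coordinates, whose origin is the TCP and whose axes are the flange's). Camera axes: x right, y down, z forward; pixel columns grow to the right and rows downward; lengths in m; the calibration is good to about 2 mm. A picture is of the moment at which its call begins: read the wrist's pose just before it. camera_info takes no time and is no camera call.
- manip.sign_off(): hands the job in, once; it reports no verdict.
The state is a dict: "clock": time; "qpos": joint angles; "qd": joint speeds; "effort": joint torques, N m; "position": TCP position; "ee_rot": TCP orientation; "contact_force": force on the tool from outside, world axes, zero at the start; "moment": the same for the moment, N m; "width": finger opening in m.
Only numpy, scipy, OpenCV 4.12 (cv2) and the standard library are available. Lean on these libraries where they do the work, as an engineer would, in place of code of your own. Each camera call takes 0.05 s, during which the arm holds its last target. There are 200 camera calls.

## Working session

There is one attempt and no reset: what is moved stays moved. The work goes in short steps, Python scripts to look and compute and a tool call to move; the robot and the scene stay as the last step left them, time stands still between calls to the robot, and variables do not carry over. Pictures are saved under pics/ and viewed, about 8 in all and at most 12, crops included, and the job is handed in when it is done.

Besides the shell and the picture viewer there is one more tool, called after ">>>" by a JSON object that holds its "method" and its "body". carry_out: Moves the arm, as the interface text tells. Its arguments: {"type":"object","properties":{"moves":{"type":"array","items":{"type":"number"}},"squeeze":{"type":"number"}},"required":["moves"]}

```bash
mkdir -p pics; ls; cat > h.py <<'E'
import numpy as np, cv2
from rig import manip
def snap(n,f):
    im=manip.get_image(n); cv2.imwrite('pics/'+f,im[:,:,::-1]); return im
def cam(n,st=None):
    c=manip.camera_info(n); f=200/np.tan(np.radians(c['fov_y'])/2)
    K=np.array([[f,0,c['cx']],[0,f,c['cy']],[0,0,1.]])
    if 'rvec' in c:
        R=cv2.Rodrigues(np.array(c['rvec'],float))[0]; t=np.array(c['tvec'],float).ravel()
    else:
        from scipy.spatial.transform import Rotation as Ro
        q=st['ee_rot']; T=np.eye(4); T[:3,:3]=Ro.from_quat([q[1],q[2],q[3],q[0]]).as_matrix(); T[:3,3]=st['position']
        T=T@np.array(c['hand_eye']); R=T[:3,:3].T; t=-R@T[:3,3]
    return K,R,t,c
def ray(C,uv,z):
    K,R,t,_=C; d=R.T@np.linalg.solve(K,[uv[0],uv[1],1.]); o=-R.T@t
    return o+d*(z-o[2])/d[2]
def proj(C,p):
    K,R,t,_=C; q=K@(R@np.array(p,float)+t); return q[:2]/q[2]
E
python3 - <<'E'
from h import *
s=manip.get_state(); print({k:np.round(v,3) for k,v in s.items()})
for n in('scene','top','wrist'):
    snap(n,n+'0.png'); print(n,manip.camera_info(n))
E
```

```text
pics
{'clock': np.float64(0.0), 'qpos': array([ 1.128,  0.277,  1.506, -0.   ,  1.361, -0.121]), 'qd': array([-0.   , -0.001, -0.001,  0.001, -0.002, -0.001]), 'effort': array([-2.0000e-03, -4.1678e+01, -2.4580e+01, -0.0000e+00,  1.1000e-02,
        0.0000e+00]), 'position': array([0.182, 0.545, 0.23 ]), 'ee_rot': array([-0.   ,  0.16 ,  0.987, -0.001]), 'contact_force': array([-0.839,  0.948,  0.589]), 'moment': array([ 0.016, -0.004, -0.034]), 'width': np.float64(0.085)}
scene {'fov_y': 55.79877979097526, 'cx': 319.2950601013856, 'cy': 194.9675488974329, 'rvec': array([ 1.90297256,  1.34988562, -0.6125655 ]), 'tvec': array([-0.172564  , -0.23337015,  1.55378286])}
top {'fov_y': 42.198807656040856, 'cx': 326.38655719981125, 'cy': 193.73225196036543, 'rvec': array([ 2.19002247, -2.14102568,  0.10762185]), 'tvec': array([-0.02682799,  0.54945111,  1.85740804])}
wrist {'fov_y': 63.245615049530564, 'cx': 322.358909681219, 'cy': 198.2603414781383, 'hand_eye': array([[ 4.73841988e-04, -9.61279929e-01, -2.75573353e-01,
         7.06359534e-02],
       [ 9.99999764e-01,  3.18489473e-04,  6.08492574e-04,
         8.11847238e-04],
       [-4.97164486e-04, -2.75573577e-01,  9.61279853e-01,
        -1.43640452e-01],
       [ 0.00000000e+00,  0.00000000e+00,  0.00000000e+00,
         1.00000000e+00]])}
```

View pics/top0.png

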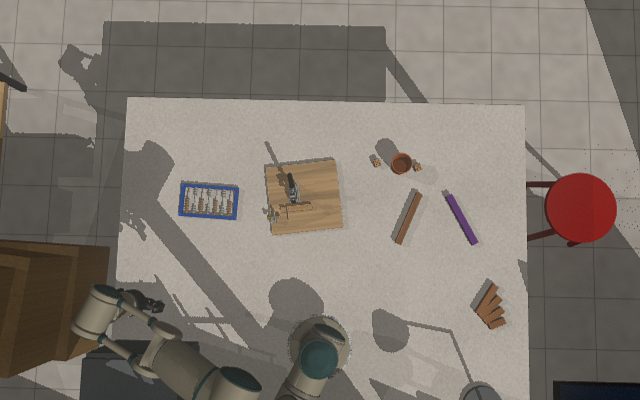

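View pics/scene0.png

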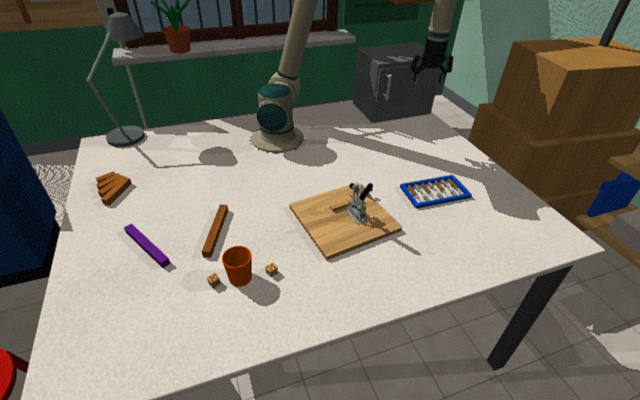

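The top view shows the board at (305,197) with its stop at the left edge (270,213), so board y is about world +y. The clamp is at (290,187), the wooden stick at (408,216), the purple look-alike at (460,217), and the cup and dice near (400,162). In the scene view the abacus sits beyond the stop, clear of the work.

```bash
python3 - <<'E'
from h import *
im=cv2.imread('pics/top0.png'); hsv=cv2.cvtColor(im,cv2.COLOR_BGR2HSV)
C=cam('top')
def rect(x0,y0,x1,y1,z,smin):
    m=np.zeros(im.shape[:2],np.uint8); m[y0:y1,x0:x1]=((hsv[y0:y1,x0:x1,1]>smin)&(hsv[y0:y1,x0:x1,0]<25))*255
    m=cv2.morphologyEx(m,cv2.MORPH_CLOSE,np.ones((5,5)))
    c=max(cv2.findContours(m,0,2)[0],key=cv2.contourArea)
    P=np.array([ray(C,p,z)[:2] for p in c[:,0]]).astype(np.float32)
    return cv2.minAreaRect(P)
for a in((255,150,350,245,.018,80),(385,180,428,250,.024,80)):
    r=rect(*a); print(r, cv2.boxPoints(r).round(4).tolist())
E
```

```text
((0.537181556224823, 0.07468730956315994), (0.2484637200832367, 0.27074629068374634), 7.871307373046875) [[0.39559999108314514, 0.19179999828338623], [0.4327000081539154, -0.07639999687671661], [0.6787999868392944, -0.042399998754262924], [0.641700029373169, 0.22579999268054962]]
((0.4690110683441162, -0.31355851888656616), (0.02467965893447399, 0.19948096573352814), 67.304443359375) [[0.37220001220703125, -0.2865000069141388], [0.5562999844551086, -0.36340001225471497], [0.5658000111579895, -0.3407000005245209], [0.38179999589920044, -0.263700008392334]]
```

>>> {"method": "carry_out", "body": {"moves": [100, 1.76, -4.43, 0, 0, 100, 1.76, -4.43, 0, 0, 100, 1.76, -4.43, 0, 0, 100, 1.76, -4.43, 0, 0, 100, 1.76, -4.43, 0, 0, 100, 1.76, -4.43, 0, 0, 100, 1.76, -4.43, 0, 0, 100, 1.76, -4.43, 0, 0, 100, 1.76, -4.43, 0, 0, 100, 1.76, -4.43, 0, 0], "squeeze": 50}}

```text
clock: 1.15
position: [0.358, 0.1007, 0.2314]
ee_rot: [0.0, 0.16, 0.987, 0.0]
contact_force: [1.5, 0.4, 0.2]
width: 0.0855
```

```bash
python3 - <<'E'
from h import *
import json
C=cam('top')
for n,p,z in(('cup',(401,158),.085),('dieL',(376,161),.02),('dieR',(417,167),.02)):print(n,ray(C,p,z))
for i in range(4): s=manip.get_state(); snap('wrist','w1.png')
s=manip.get_state(); snap('wrist','w1.png'); print(s['clock'],s['position'],s['ee_rot'],s['qd'].round(3))
json.dump({k:np.array(v).tolist() for k,v in s.items()},open('w1.json','w'))
E
```

```text
cup [ 0.67758696 -0.2768495   0.085     ]
dieL [ 0.67593119 -0.19402535  0.02      ]
dieR [ 0.65697021 -0.34480596  0.02      ]
1.35 [0.35793422 0.10159426 0.23114617] [-4.46264077e-04  1.62295219e-01  9.86742106e-01  2.80907043e-04] [ 0.065 -0.003  0.007  0.007  0.004 -0.   ]
```

View pics/w1.png

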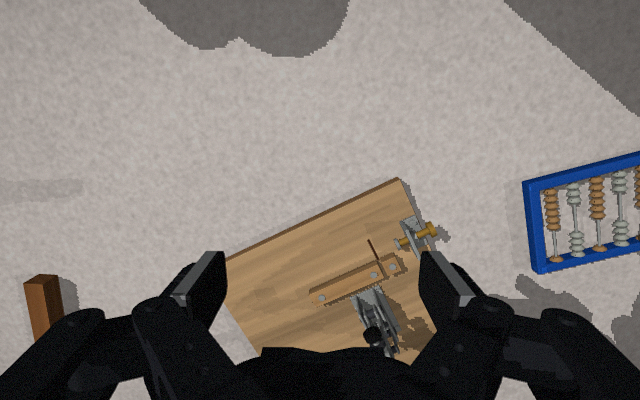

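The board shows from above: loading-side edge from (228,257) to its stop corner (400,180), fence face about (308,291) to (393,254), brass screw tip about (397,245). I'll zoom in.

```bash
python3 - <<'E'
from h import *
im=cv2.imread('pics/w1.png')[170:320,280:450]
cv2.imwrite('pics/w1c.png',cv2.resize(im,None,fx=4,fy=4,interpolation=cv2.INTER_CUBIC))
E
```

```text
(no output)
```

View pics/w1c.png

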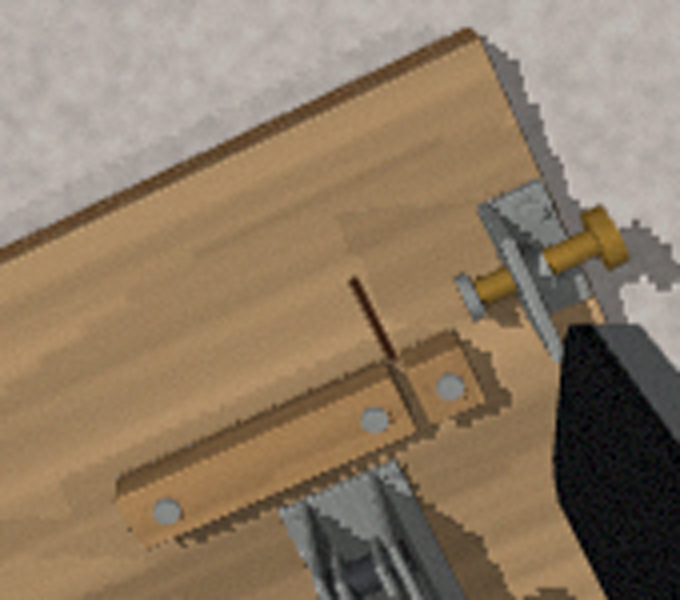

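Crop: board corner (474,42), fence face top edge from (118,497) to (462,347), screw's flat end centred about (466,296), all in crop pixels.

```bash
cat >> h.py <<'E'
def B2W(b):  # board mm -> world m
    import json; o=json.load(open('board.json')); a=o['yaw']; b=np.array(b)/1000
    return np.array([o['x']+np.cos(a)*b[0]-np.sin(a)*b[1],o['y']+np.sin(a)*b[0]+np.cos(a)*b[1],b[2]])
def W2B(p):
    import json; o=json.load(open('board.json')); a=o['yaw']; d=np.array(p)[:2]-[o['x'],o['y']]
    return 1000*np.array([np.cos(a)*d[0]+np.sin(a)*d[1],-np.sin(a)*d[0]+np.cos(a)*d[1]])
E
python3 - <<'E'
from h import *
import json
s=json.load(open('w1.json')); C=cam('wrist',s)
P=lambda u,v,z: ray(C,(280+u/4,170+v/4),z)[:2]
A=P(474,42,.018);E=P(0,262,.018);F0=P(118,497,.032);F1=P(462,347,.032);S=P(466,296,.03)
ang=lambda d:np.degrees(np.arctan2(-d[0],d[1]))
print('yaw edge',ang(A-E),'fence',ang(F1-F0),'fence len',np.linalg.norm(F1-F0))
a=np.radians((ang(A-E)+2*ang(F1-F0))/3)
R=np.array([[np.cos(a),-np.sin(a)],[np.sin(a),np.cos(a)]])
est=[A-R@[-.125,.13],F0-R@[-.048,-.025],F1-R@[-.048,.088]];print(np.round(est,4),np.degrees(a))
o=np.mean(est,0); json.dump(dict(x=o[0],y=o[1],yaw=a),open('board.json','w'))
print('screw board',W2B(S),'stick target',B2W([-60,-5,30]),'clamp',B2W([-5,35,0]),'grip',B2W([57,35,149]))
T=cam('top');print('top proj of corners',[proj(T,B2W(b)).round(1) for b in((-125,130,18),(-125,-130,18),(125,-130,18),(125,130,18))])
E
```

```text
yaw edge 7.44999458258169 fence 7.547897491288313 fence len 0.11154312459463268
[[0.5367 0.0679]
 [0.5371 0.072 ]
 [0.5372 0.0706]] 7.515263188386105
screw board [-61.01995321  95.6341806 ] stick target [0.47815807 0.0573646  0.03      ] clamp [0.52745401 0.10421446 0.        ] grip [0.58892143 0.11232346 0.149     ]
top proj of corners [array([271.2, 235. ]), array([342.3, 227.2]), array([334.8, 159.7]), array([264.6, 167.2])]
```

>>> {"method": "carry_out", "body": {"moves": [100, 1.76, -4.43, 0, 0, 100, 1.76, -4.43, 0, 0, 100, 1.76, -4.43, 0, 0, 100, 1.76, -4.43, 0, 0, 100, 1.76, -4.43, 0, 0, 100, 1.76, -4.43, 0, 0, 100, 1.76, -4.43, 0, 0, 100, 1.76, -4.43, 0, -0.025, 100, 1.76, -4.43, 0, -0.025, 100, 1.76, -4.43, 0, -0.025]}}

```text
clock: 2.4
position: [0.536, -0.3391, 0.231]
ee_rot: [-0.0, 0.196, 0.981, 0.001]
contact_force: [0.8, -0.4, 0.6]
width: 0.085
```

```bash
python3 - <<'E'
from h import *
import json
for i in range(4): snap('wrist','w2.png')
s=manip.get_state(); snap('wrist','w2.png'); print(s['clock'],s['position'],s['ee_rot'],s['qd'].round(3))
json.dump({k:np.array(v).tolist() for k,v in s.items()},open('w2.json','w'))
E
```

```text
2.6 [ 0.53508445 -0.33858587  0.23003765] [-0.00102601  0.19591515  0.98061976  0.00104234] [ 0.014 -0.037  0.033  0.001  0.007 -0.002]
```

View pics/w2.png

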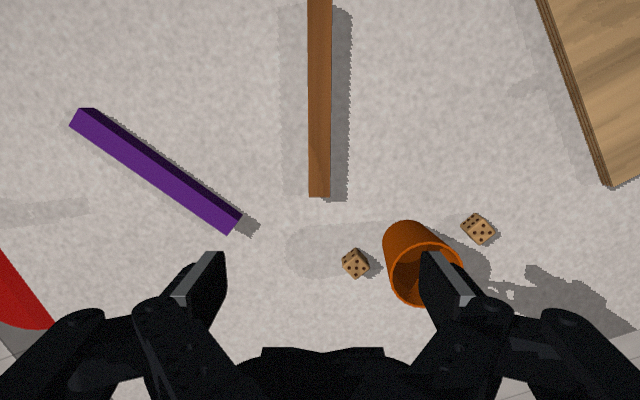

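The wooden stick runs vertically in the picture from above the frame to its end at about (319,196), with edges at columns ~308–331. The dice and cup are ahead of the gripper, and the purple look-alike is on the left.

```bash
python3 - <<'E'
from h import *
import json
s=json.load(open('w2.json')); C=cam('wrist',s)
im=cv2.imread('pics/w2.png'); hsv=cv2.cvtColor(im,cv2.COLOR_BGR2HSV)
m=((hsv[:,:,1]>90)&(hsv[:,:,0]<20))
m[:,:270]=0;m[:,370:]=0;m[215:]=0
L=[];Rr=[]
for v in range(5,185,10):
    c=np.where(m[v])[0]; L.append(ray(C,(c.min(),v),.024)[:2]);Rr.append(ray(C,(c.max()+1,v),.024)[:2])
    if v in(5,95,175):print(v,c.min(),c.max(), hsv[v,c.min():c.max()+1,2])
L=np.array(L);Rr=np.array(Rr)
for Q in(L,Rr):
    d=Q[0]-Q[-1]; print(Q[0],Q[-1],np.degrees(np.arctan2(d[1],d[0])))
print('width',np.linalg.norm(L-Rr,axis=1).round(4))
r=np.where(m[:,319])[0].max(); print('end row',r, ray(C,(319,r-4),.024),ray(C,(319,r),0))
T=[proj(C,(s['position'][0],s['position'][1],z)).round() for z in(0,.024)];print('tcp proj',T)
E
```

```text
5 307 331 [131 107 110 103 109 109 111 112 114 114 114 113 114 117 116 114 115 116
 120 119 123 123 126 126 125]
95 308 330 [120 121 122 115 122 119 125 116 119 119 113 118 117 117 125 123 127 127
 131 128 126 133 134]
175 309 329 [129 125 131 126 123 124 128 127 120 123 121 122 115 112 117 114 114 115
 118 121 126]
[ 0.37904851 -0.28824252] [ 0.53224613 -0.35186034] 157.44853235328276
[ 0.38822571 -0.26612597] [ 0.54110012 -0.33058517] 157.13737385652686
width [0.0239 0.0241 0.0233 0.0235 0.0237 0.0229 0.0231 0.0232 0.0234 0.0236
 0.0238 0.024  0.0242 0.0244 0.0235 0.0237 0.0239 0.023 ]
end row 196 [ 0.55425113 -0.34918278  0.024     ] [ 0.56456272 -0.35370465  0.        ]
tcp proj [array([321., 169.]), array([321., 173.])]
```

>>> {"method": "carry_out", "body": {"moves": [70, -0.14, -0.15, -4, 0, 70, 0, 0, -4.5, 0, 70, 0, 0, -4.5, 0, 70, 0, 0, -4, 0, 70, 0, 0, -2.5, 0, 70, 0, 0, -1.5, 0, 70, 0, 0, -1, 0, 70, 0, 0, -0.5, 0, 70, 0, 0, 0, 0, 70, 0, 0, 0, 0]}}

```text
clock: 3.65
position: [0.5332, -0.342, 0.0075]
ee_rot: [0.001, 0.197, 0.98, -0.0]
contact_force: [0.4, -0.8, -0.7]
width: 0.06
```

>>> {"method": "carry_out", "body": {"moves": [0, 0, 0, 0, 0, 0, 0, 0, 0, 0, 0, 0, 0, 0, 0, 0, 0, 0, 0, 0, 0, 0, 0, 0, 0, 0, 0, 0, 0, 0, 0, 0, 0, 0, 0, 0, 0, 0, 0, 0, 0, 0, 0, 0, 0, 0, 0, 0, 0, 0], "squeeze": 50}}

```text
clock: 4.65
position: [0.533, -0.3425, 0.0072]
ee_rot: [0.001, 0.197, 0.98, -0.0]
contact_force: [-0.8, -0.2, 6.3]
width: 0.0228
```

>>> {"method": "carry_out", "body": {"moves": [0, 0, 0, 3, 0, 0, 0, 0, 4, 0, 0, 0, 0, 4, 0, 0, 0, 2, 0, -0.149, 0, 0, 2, 0, -0.149, 0, 0, 2, 0, -0.149, 0, 0, 2, 0, -0.149, 0, 0, 2, 0, -0.149, 0, 0, 2, 0, -0.149, 0, 0, 2, 0, -0.149]}}

```text
clock: 5.65
position: [0.5319, -0.201, 0.1157]
ee_rot: [-0.001, 0.662, 0.75, -0.0]
contact_force: [0.4, 0.9, 0.1]
width: 0.0229
```

>>> {"method": "carry_out", "body": {"moves": [0, -0.7, 2.2, 0, 0, 0, -0.7, 2.2, 0, 0, 0, -0.7, 2.2, 0, 0, 0, -0.7, 2.2, 0, 0, 0, -0.7, 2.2, 0, 0, 0, -0.7, 2.2, 0, 0, 0, -0.7, 2.2, 0, 0, 0, 0, 1.4, 0, 0, 0, 0, 0, 0, 0, 0, 0, 0, 0, 0]}}

```text
clock: 6.65
position: [0.4841, -0.0344, 0.1163]
ee_rot: [0.001, 0.659, 0.752, -0.0]
contact_force: [0.4, 0.3, -1.1]
width: 0.0227
```

```bash
python3 - <<'E'
from h import *
import json
s=manip.get_state(); snap('wrist','w3.png'); print(s['clock'],s['position'],s['ee_rot'],s['contact_force'],s['width'],W2B(s['position']))
q=s['ee_rot'];print('yaw',np.degrees(2*np.arctan2(q[2],q[1])))
json.dump({k:np.array(v).tolist() for k,v in s.items()},open('w3.json','w'))
E
```

```text
6.65 [ 0.48408755 -0.03439492  0.11629702] [ 5.38768884e-04  6.58953570e-01  7.52183417e-01 -9.78433383e-05] [ 0.35956652  0.25269151 -1.1128273 ] 0.022734808772648878 [-66.12270901 -96.74682643]
yaw 97.5597553173233
```

View pics/w3.png

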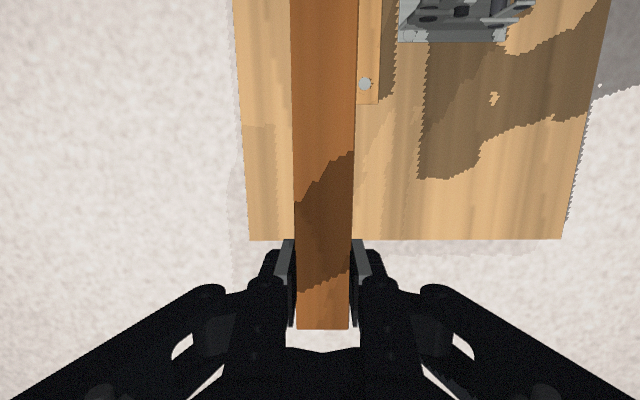

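The stick is held squarely, with its near end at row 329 and columns 297–349. The board's near edge is at row 240 from column 249 to 562, and the fence end shows at (367,104).

```bash
python3 - <<'E'
from h import *
import json
s=json.load(open('w3.json')); C=cam('wrist',s)
for n,uv,z in(('corner -125,-130',(249,240),.018),('corner 125,-130',(562,239),.018),('fence end near top -48..-28,-25',(379,104),.032),('stick near end L',(297,329),.133),('stick end R',(349,329),.133),('stick L up',(291,20),.133),('stick R up',(358,20),.133)):
    print(n,W2B(ray(C,uv,z)))
E
```

```text
corner -125,-130 [-125.22461015 -130.07858086]
corner 125,-130 [ 126.54873449 -129.05009243]
fence end near top -48..-28,-25 [-28.22071229 -24.98443271]
stick near end L [ -78.06051072 -124.61895887]
stick end R [ -54.1728923  -124.61573192]
stick L up [-77.58099368   2.95263618]
stick R up [-54.05735181   2.98970095]
```

>>> {"method": "carry_out", "body": {"moves": [0, 0, 0, -2, 0, 0, 0, 0, -2.5, 0, 0, 0, 0, -2, 0, 0, 0, 0, -1, 0, 0, 0, 0, -0.7, 0, 0, 0, 0, -0.4, 0, 0, 0, 0, -0.2, 0, 0, 0, 0, -0.2, 0, 0, 0, 0, 0, 0, 0, 0, 0, 0, 0]}}

```text
clock: 7.7
position: [0.4838, -0.034, 0.0267]
ee_rot: [0.0, 0.659, 0.752, 0.0]
contact_force: [-0.9, -0.4, -1.3]
width: 0.0227
```

>>> {"method": "carry_out", "body": {"moves": [0, 0, 0, -0.05, 0, 0, 0, 0, -0.05, 0, 0, 0, 0, 0, 0, 0, 0.1, 0.013, 0, 0, 0, 0.1, 0.013, 0, 0, 0, 0.1, 0.013, 0, 0, 0, 0.1, 0.013, 0, 0, 0, 0.1, 0.013, 0, 0, 0, 0, 0, 0, 0, 0, 0, 0, 0, 0]}}

```text
clock: 8.7
position: [0.4883, -0.0334, 0.0252]
ee_rot: [-0.0, 0.659, 0.752, -0.0]
contact_force: [-0.7, -1.1, -0.8]
width: 0.0226
```

>>> {"method": "carry_out", "body": {"moves": [0, -0.026, 0.2, 0, 0, 0, -0.026, 0.2, 0, 0, 0, -0.026, 0.2, 0, 0, 0, -0.026, 0.2, 0, 0, 0, -0.026, 0.2, 0, 0, 0, -0.026, 0.2, 0, 0, 0, -0.013, 0.1, 0, 0, 0, -0.013, 0.1, 0, 0, 0, 0.06, 0.01, 0, 0, 0, 0, 0, 0, 0]}}

```text
clock: 9.7
position: [0.4868, -0.0191, 0.0252]
ee_rot: [-0.0, 0.659, 0.752, -0.0]
contact_force: [-2.0, -0.0, -0.5]
width: 0.0225
```

>>> {"method": "carry_out", "body": {"moves": [0, 0, 0, 0, 0, 0, 0.05, 0.006, 0, 0, 0, 0, 0, 0, 0, 0, 0, 0, -0.04, 0, 0, 0, 0, 0, 0, 0, -0.01, 0.1, 0, 0, 0, -0.01, 0.1, 0, 0, 0, 0, 0, 0, 0, 0, 0, 0, 0, 0, 0, 0, 0, 0, 0]}}

```text
clock: 10.7
position: [0.4877, -0.0182, 0.0252]
ee_rot: [0.001, 0.659, 0.753, -0.001]
contact_force: [-2.7, -3.3, 3.8]
width: 0.0228
```

```bash
python3 - <<'E'
from h import *
s=manip.get_state(); snap('wrist','w4.png'); print(W2B(s['position']),s['position'],s['contact_force'],s['moment'],s['width'])
C=cam('top'); snap('top','t4.png')
E
```

```text
[-60.45872263 -81.18232124] [ 0.4876672  -0.01822332  0.02520452] [-2.72955822 -3.27643862  3.78728157] [-0.62316709  0.69001235  0.65675537] 0.022797376559633452
```

>>> {"method": "carry_out", "body": {"moves": [0, 0, 0, 0.05, 0, 0, -0.01, 0.1, 0, 0, 0, 0, 0, 0, 0, 0, -0.01, 0.1, 0, 0, 0, 0, 0, 0, 0, 0, 0, 0, 0, 0, 0, 0, 0, 0, 0, 0, 0, 0, 0, 0, 0, 0, 0, 0, 0, 0, 0, 0, 0, 0]}}

```text
clock: 11.8
position: [0.487, -0.0153, 0.0252]
ee_rot: [-0.0, 0.659, 0.752, -0.0]
contact_force: [-4.0, -3.2, -0.5]
width: 0.023
```

```bash
python3 - <<'E'
from h import *
s=manip.get_state(); snap('scene','s5.png'); im=snap('wrist','w5.png'); print(W2B(s['position']),s['position'],s['contact_force'],s['moment'])
a=cv2.imread('pics/s5.png')[170:270,270:430]; a=cv2.resize(a,None,fx=4,fy=4,interpolation=2)
b=cv2.resize(cv2.imread('pics/w5.png')[0:130,200:440],(640,347)) if 0 else None
cv2.imwrite('pics/s5c.png',a)
E
```

```text
[-60.68359441 -78.16037287] [ 0.48704901 -0.01525674  0.02524598] [-3.96148468 -3.24147832 -0.51087257] [-0.58676139  0.64264257  0.65752927]
```

View pics/s5c.png

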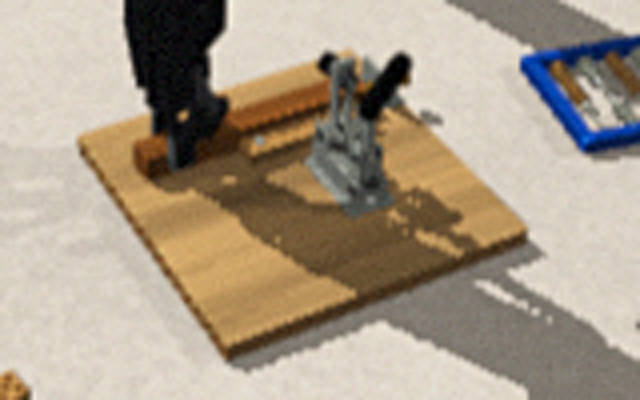

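The stick lies along the fence with the clamp open. It isn't touching the screw yet, because the arm tracks freely and only friction shows. I'll advance slowly.

>>> {"method": "carry_out", "body": {"moves": [0, -0.01, 0.1, 0, 0, 0, 0, 0, 0, 0, 0, -0.01, 0.05, 0, 0, 0, 0, 0, 0, 0, 0, 0, 0, 0, 0, 0, 0, 0, 0, 0, 0, 0, 0, 0, 0, 0, 0, 0, 0, 0, 0, 0, 0, 0, 0, 0, 0, 0, 0, 0]}}

```text
clock: 12.9
position: [0.4873, -0.0152, 0.0255]
ee_rot: [0.001, 0.659, 0.753, -0.001]
contact_force: [-3.5, -8.4, -0.4]
width: 0.0227
```

>>> {"method": "carry_out", "body": {"moves": [0, -0.01, 0.05, 0, 0, 0, 0, 0, 0, 0, 0, -0.02, 0.05, 0, 0, 0, 0, 0, 0, 0, 0, 0, 0, 0, 0, 0, 0, 0, 0, 0, 0, 0, 0, 0, 0, 0, 0, 0, 0, 0, 0, 0, 0, 0, 0, 0, 0, 0, 0, 0]}}

```text
clock: 13.9
position: [0.4874, -0.0151, 0.0256]
ee_rot: [0.002, 0.658, 0.753, -0.001]
contact_force: [-3.5, -11.0, -0.5]
width: 0.0228
```

```bash
python3 - <<'E'
from h import *
s=manip.get_state(); print(W2B(s['position']),s['position'],s['contact_force'],s['moment'])
E
```

```text
[-60.33857095 -78.09015555] [ 0.48738189 -0.015142    0.02555436] [ -3.53379911 -10.99770091  -0.50498487] [-1.88991101  0.7670058   0.70674149]
```

>>> {"method": "carry_out", "body": {"moves": [0, -0.04, -0.1, 0, 0, 0, -0.02, -0.1, 0, 0, 0, 0, 0, 0, 0, 60, 0, 0, 0, 0, 60, 0, 0, 0, 0, 60, 0, 0, 0, 0, 60, 0, 0, 0, 0, 60, 0, 0, 0, 0, 60, 0, 0, 0, 0, 60, 0, 0, 0, 0]}}

```text
clock: 14.9
position: [0.4863, -0.0146, 0.0254]
ee_rot: [0.0, 0.659, 0.752, 0.0]
contact_force: [0.2, -0.3, -1.0]
width: 0.0513
```

>>> {"method": "carry_out", "body": {"moves": [60, 0, 0, 1, 0, 60, 0, 0, 2, 0, 60, 0, 0, 3, 0, 60, 0, 0, 4, 0, 60, 0, 0, 4, 0, 60, 0, 0, 4, 0, 60, 0, 0, 3, 0, 0, 0, 0, 0, 0, 0, 0, 0, 0, 0, 0, 0, 0, 0, 0]}}

```text
clock: 15.9
position: [0.4852, -0.0145, 0.2344]
ee_rot: [-0.001, 0.659, 0.752, -0.001]
contact_force: [0.5, 1.1, -0.3]
width: 0.008
```

```bash
python3 - <<'E'
from h import *
import json
s=manip.get_state(); snap('wrist','w6.png'); print(s['clock'],s['position'],s['ee_rot'],s['contact_force'],W2B(s['position']))
json.dump({k:np.array(v).tolist() for k,v in s.items()},open('w6.json','w'))
E
```

```text
15.9 [ 0.48515259 -0.01448461  0.23435505] [-1.04845204e-03  6.59312879e-01  7.51867704e-01 -6.19998906e-04] [ 0.49120649  1.10721448 -0.25488623] [-62.46273915 -77.14684255]
```

View pics/w6.png

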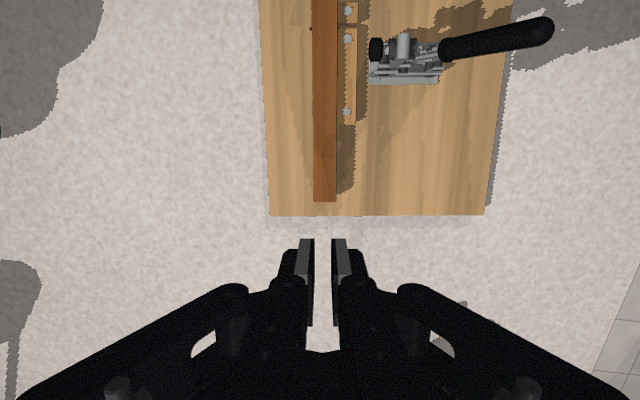

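The stick lies released along the fence with its near end at (325,202). The clamp is open, its foot tip at (376,48) and the handle running from (442,48) to (545,28).

```bash
python3 - <<'E'
from h import *
import json
s=json.load(open('w6.json')); C=cam('wrist',s)
print('stick near end',W2B(ray(C,(313,202),.042)),W2B(ray(C,(337,202),.042)),'stick at row 20',W2B(ray(C,(311.5,20),.042)),W2B(ray(C,(338,20),.042)))
for n,uv in(('foot left',(369,48)),('arm right',(438,50)),('arm mid',(415,45)),('handle end',(548,27)),('sleeve start',(442,48))):
    print(n,[W2B(ray(C,uv,z)).round(0).tolist() for z in(.08,.11,.14,.17,.18)])
print('proj grip',proj(C,B2W([57,35,149])),'end',proj(C,B2W([68.4,35,173.5])),'sleeve start',proj(C,B2W([57-53*.423,35,149-53*.906])))
for b in((35,35,153),):print(B2W(b),B2W(b)-s['position'])
E
```

```text
stick near end [ -73.13879377 -106.3516713 ] [ -47.23555288 -106.33287215] stick at row 20 [-73.1918849   70.29061178] [-48.53911576  70.28977476]
foot left [[-24.0, 40.0], [-28.0, 36.0], [-32.0, 31.0], [-35.0, 26.0], [-37.0, 25.0]]
arm right [[35.0, 39.0], [25.0, 34.0], [15.0, 30.0], [5.0, 25.0], [2.0, 24.0]]
arm mid [[15.0, 43.0], [7.0, 38.0], [-1.0, 33.0], [-9.0, 28.0], [-11.0, 26.0]]
handle end [[124.0, 56.0], [105.0, 50.0], [86.0, 44.0], [68.0, 37.0], [61.0, 35.0]]
sleeve start [[38.0, 40.0], [28.0, 36.0], [18.0, 31.0], [7.0, 26.0], [4.0, 25.0]]
proj grip [508.92972797  38.80321628] end [552.61231453  30.29122516] sleeve start [446.65000755  50.92018099]
[0.56711041 0.10944608 0.153     ] [ 0.08195782  0.12393069 -0.08135505]
```

>>> {"method": "carry_out", "body": {"moves": [0, 2, 3.1, 0, 0, 0, 2, 3.1, 0, 0, 0, 2, 3.1, 0, 0, 0, 2.2, 3.1, 0, 0, 0, 0, 0, 0, 0, 0, 0, 0, -3, 0, 0, 0, 0, -2.5, 0, 0, 0, 0, -1.6, 0, 0, 0, 0, -1, 0, 0, 0, 0, 0, 0]}}

```text
clock: 16.95
position: [0.5665, 0.1087, 0.1523]
ee_rot: [-0.002, 0.659, 0.752, -0.002]
contact_force: [-0.9, 0.1, 0.1]
width: 0.0002
```

```bash
python3 - <<'E'
from h import *
s=manip.get_state(); snap('wrist','w7.png'); print(s['clock'],s['position'],s['contact_force'],W2B(s['position']),s['width'],s['ee_rot'])
P=[(42.7,152.4),(53.2,150.2),(63.9,147.1),(73.6,140.9),(80.9,129.9),(85.1,115.5),(90.9,91.9),(92,88)]
p=s['position']
for x,z in P:
    w=B2W([x,35,z]); print((x,z),((w-p)*100).round(2)); p=w
E
```

```text
16.95 [0.56653572 0.10871725 0.15226437] [-0.85855757  0.05311961  0.09162392] [34.33492066 34.3525964 ] 0.0002095307365296407 [-0.00163329  0.65944934  0.75174505 -0.00181223]
(42.7, 152.4) [0.82 0.17 0.01]
(53.2, 150.2) [ 1.04  0.14 -0.22]
(63.9, 147.1) [ 1.06  0.14 -0.31]
(73.6, 140.9) [ 0.96  0.13 -0.62]
(80.9, 129.9) [ 0.72  0.1  -1.1 ]
(85.1, 115.5) [ 0.42  0.05 -1.44]
(90.9, 91.9) [ 0.58  0.08 -2.36]
(92, 88) [ 0.11  0.01 -0.39]
```

View pics/w7.png

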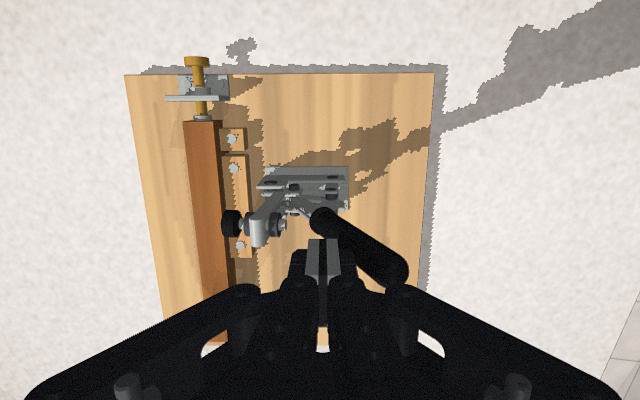

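The stick's far end butts the screw's disc at (202,119) and lies along the fence. The closed fingertips at (323,240) stand just to the loading side of the handle. Now I'll push.

>>> {"method": "carry_out", "body": {"moves": [0, 0.41, 0.09, 0, 0, 0, 0.41, 0.08, 0, 0, 0, 0.52, 0.07, -0.11, 0, 0, 0.52, 0.07, -0.11, 0, 0, 0.53, 0.07, -0.15, 0, 0, 0.53, 0.07, -0.15, 0, 0, 0.48, 0.06, -0.31, 0, 0, 0.48, 0.06, -0.31, 0, 0, 0, 0, 0, 0, 0, 0, 0, 0, 0]}}

```text
clock: 18.0
position: [0.6077, 0.1152, 0.1427]
ee_rot: [0.0, 0.659, 0.752, 0.0]
contact_force: [0.6, 0.6, -0.5]
width: 0.0
```

>>> {"method": "carry_out", "body": {"moves": [0, 0.18, 0.03, -0.27, 0, 0, 0.18, 0.03, -0.27, 0, 0, 0.18, 0.02, -0.28, 0, 0, 0.18, 0.02, -0.28, 0, 0, 0.1, 0.02, -0.36, 0, 0, 0.1, 0.01, -0.36, 0, 0, 0.1, 0.01, -0.36, 0, 0, 0.1, 0.01, -0.36, 0, 0, 0, 0, 0, 0, 0, 0, 0, 0, 0]}}

```text
clock: 19.0
position: [0.6182, 0.1165, 0.1174]
ee_rot: [-0.0, 0.659, 0.752, -0.0]
contact_force: [-0.4, 0.2, 0.5]
width: 0.0
```

```bash
python3 - <<'E'
from h import *
s=manip.get_state(); snap('wrist','w8.png'); print(s['clock'],s['position'],s['contact_force'],W2B(s['position']))
E
```

```text
19.0 [0.61816453 0.1165096  0.1174091 ] [-0.37113468  0.18986123  0.50496324] [86.5394104  35.32546299]
```

View pics/w8.png

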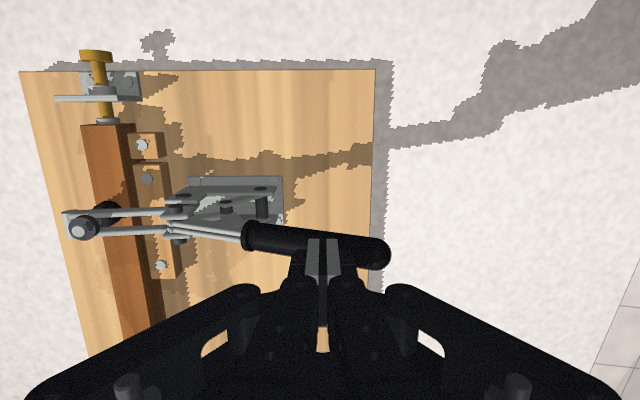

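The handle has followed and the foot hovers over the stick at (85,225). The fingertips are on top of the sleeve. I'll press on through dead centre.

>>> {"method": "carry_out", "body": {"moves": [0, 0.06, 0.01, -0.3, 0, 0, 0.06, 0.01, -0.3, 0, 0, 0.06, 0.01, -0.3, 0, 0, 0.06, 0.01, -0.3, 0, 0, 0.06, 0.01, -0.3, 0, 0, 0.06, 0.01, -0.25, 0, 0, 0.06, 0.01, -0.25, 0, 0, 0, 0, 0, 0, 0, 0, 0, 0, 0, 0, 0, 0, 0, 0]}}

```text
clock: 20.05
position: [0.6232, 0.1173, 0.0981]
ee_rot: [0.001, 0.659, 0.752, 0.001]
contact_force: [1.5, -0.4, 4.6]
width: -0.0001
```

>>> {"method": "carry_out", "body": {"moves": [0, 0.03, 0, -0.2, 0, 0, 0.03, 0, -0.2, 0, 0, 0.03, 0, -0.2, 0, 0, 0, 0, -0.15, 0, 0, 0, 0, -0.1, 0, 0, 0, 0, -0.1, 0, 0, 0, 0, 0, 0, 0, 0, 0, 0, 0, 0, 0, 0, 0, 0, 0, 0, 0, 0, 0]}}

```text
clock: 21.05
position: [0.6234, 0.1172, 0.0882]
ee_rot: [0.0, 0.659, 0.752, 0.0]
contact_force: [-0.4, 0.4, 0.5]
width: 0.0002
```

```bash
python3 - <<'E'
from h import *
s=manip.get_state(); snap('wrist','w9.png'); print(s['clock'],s['position'],s['contact_force'],W2B(s['position']))
E
```

```text
21.05 [0.62341899 0.1172368  0.08824669] [-0.39694708  0.42848005  0.53763734] [91.84384014 35.35918137]
```

View pics/w9.png

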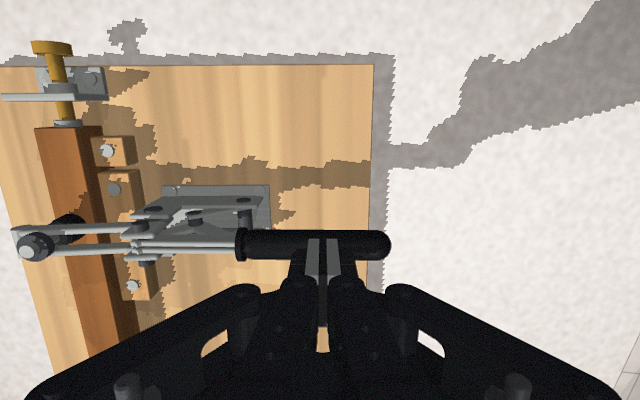

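The force has fallen to nothing at z 88 mm, past dead centre, with the handle level and the foot on the stick. I'll retreat straight up.

>>> {"method": "carry_out", "body": {"moves": [0, 0, 0, 1, 0, 0, 0, 0, 2, 0, 0, 0, 0, 3, 0, 0, 0, 0, 4, 0, 0, -1.5, -3, 3, 0, 0, -2, -4, 0, 0, 0, -2, -4, 0, 0, 0, -2, -4, 0, 0, 0, 0, 0, 0, 0, 0, 0, 0, 0, 0]}}

```text
clock: 22.1
position: [0.5484, -0.0335, 0.2192]
ee_rot: [0.001, 0.66, 0.751, 0.001]
contact_force: [0.5, 0.1, 0.5]
width: -0.0002
```

```bash
python3 - <<'E'
from h import *
s=manip.get_state(); snap('wrist','w10.png');snap('scene','s10.png'); print(s['clock'],s['position'],s['contact_force'],s['qd'].round(3))
C=cam('wrist',s)
for n,b in(('grip top shut',(101,35,82)),('handle end shut',(128,35,75)),('grip open',(57,35,149)),('screw',(-60,94,42)),('stick near end',(-60,-106,42)),('foot',(-60,35,42))):print(n,proj(C,B2W(b)).round())
a=cv2.resize(cv2.imread('pics/s10.png')[165:290,190:480],None,fx=2,fy=2,interpolation=2)
cv2.imwrite('pics/f.png',np.vstack([cv2.copyMakeBorder(a,0,0,0,640-a.shape[1],0),cv2.imread('pics/w10.png')[:340]]))
E
```

```text
22.1 [ 0.54837441 -0.03346631  0.21918504] [0.50803528 0.09142186 0.4626479 ] [ 0.036  0.017 -0.014  0.01  -0.005  0.001]
grip top shut [455.  13.]
handle end shut [486.  16.]
grip open [425. -18.]
screw [253. -52.]
stick near end [265. 180.]
foot [257.  26.]
```

View pics/f.png

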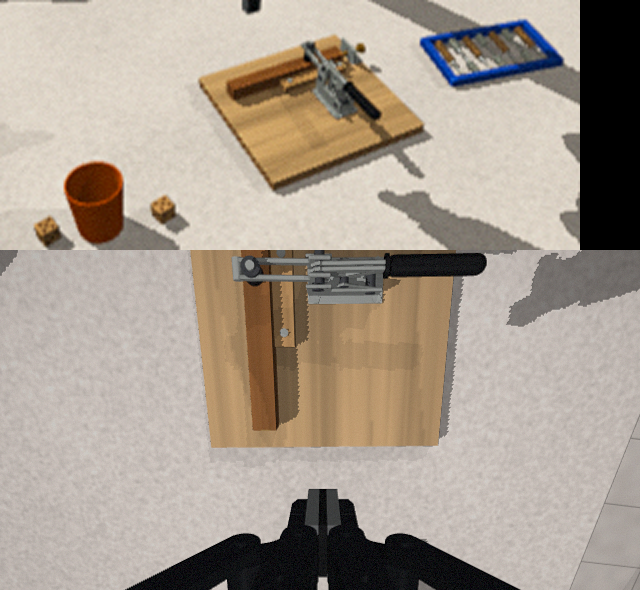

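The clamp stays shut: the handle's end appears at (486,14), where the shut pose predicts (486,16). The stick's near end is at (265,180), as expected, and the cup, dice and abacus are where they were.

```bash
python3 -c "
from rig import manip
print(manip.sign_off(), manip.get_state()['clock'])"
```

```text
the job is handed in; nothing more can be done
the job is handed in; nothing more can be done
```

The stick is loaded and clamped, and I handed the job in with about 22 s on the clock at the last reading.

- **Loading:** I laid the wooden stick along the fence and pushed it against the stop screw until the force reached about 11 N. I then eased off and let go.
- **Clamping:** I pushed the handle over with the closed fingertips. The highest force I read between steps was about 5 N; it fell to zero past dead centre, and I backed away.

**Last checks:**
- **Clamp:** After the arm had backed away, the handle was where the shut position predicts, within 2 pixels, with the foot on the stick.
- **Stick seating:** The stick's near end had not moved. I last saw its far end touching the screw just before closing the clamp; the final picture doesn't show that end.
- **Other objects:** The cup, dice and abacus look undisturbed; I judged that by eye, without measuring.
- **Disagreement:** The first camera estimate put the screw end at board y 95.6 mm, but the stick seated at about 94 mm. That is within the calibration error.

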